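Close a spring-loaded valve housing and hold it shut

ROBOT

A 7-joint arm with a two-finger parallel gripper is mounted at the origin on the work surface. World frame = base frame: x ahead of the robot, y to its left, z up, the work surface at z = 0. Lengths are in mm, angles in degrees, forces in N, time in s.
With the tool pointing down it reaches from about 425 to 875 mm from the base axis. Payload 9.9 kg.
Tool frame: the origin (TCP) lies midway between the tips of the shut fingers; the grasp point (between the pads) lies 19 mm behind it; z points along the fingers, y is the line along which they close (so a half turn about z gives the same grasp; the last joint's range is limited). The gripper opens to 85 mm and grips with 20 to 120 N. Pads are 22 mm wide; open, the fingers measure 114 mm over their backs; the gripper's body (76 mm by 85 mm) begins 54 mm behind the grasp point. The pads swing forward as they close: fully open they stand 13 mm farther back than shut.
Start: joints at [-74.874, 32.985, 1.427, 82.34, -0.859, 64.687, -3.237], TCP at [230.053, 634.59, 231.289] pointing down, gripper open.
Joint ranges: [-157.87, 157.87], [-19.46, 123.44], [-87.15, 90], [11.01, 140.99], [-62.26, 242.26], [9.8, 113.94], [-161.44, 161.44]. Speed limits (degrees/s): [127.2, 127.2, 172.46, 172.46, 180, 180, 180].

INTERFACE

Orientations are given as [roll, pitch, yaw] about the fixed x, y, z axes, in that order (R = Rz(yaw) Ry(pitch) Rx(roll)).
In Python, from station import sensors, vision, hand_in gives the robot as it stands.
- The arm moves only by the tool play_rows, never from a script. Its argument "plan" is one flat list of numbers, 7 for each row, row after row: the shift along the world's x, y, z in m, then the turn, a rotation vector about the world's x, y, z in rad, then the finger opening in m, from 0 to 0.0854. In form: [tx, ty, tz, ax, ay, az, fingers, tx, ty, tz, ax, ay, az, fingers, ...]. A call has exactly 8 rows; each row shifts and turns the commanded pose from where the row before left it; what a row does not reach is not made up. A row lasts 1/10 s, in which the tool goes at most 50 mm and 8.59 degrees, less where a joint would pass 70% of its speed; a pose out of reach is approached as far as the arm can. A call with a gripper value outside its range is refused whole. The fingers move at their own pace and stop on an object; "squeeze" is the grip in N (left out, the last holds). Time passes only in rows, so rows that do not move let the fingers close, or fill a call up. It gives the time, the measured TCP pose, the force, the opening and the grip force at its end, in the units of the state.
- sensors.get_state(): the state, without advancing time (a new reading comes with each control period).
- vision.capture(name): name is "scene" or "side" or "wrist"; returns the picture (400x640x3 uint8, red, green, blue); there is no depth.
- vision.get_calibration(name): a dict with "intrinsics" (3x3 intrinsics, pixels), "camera_from_world" (4x4, takes a point from world to camera coordinates). Camera axes: x right, y down, z forward; pixel columns grow to the right and rows downward; lengths in mm; the calibration is good to about 2 mm. A picture is of the moment at which its call begins: read the wrist's pose just before it. get_calibration takes no time and is no camera call; for the wrist camera it gives the pose at the moment of the call.
- hand_in(): hands the job in; it is judged then, once.
The state is a dict: "time_s": time; "q": joint angles; "dq": joint speeds; "tau": joint torques, N m; "position": TCP position; "tool_rot": TCP orientation; "contact_force": force on the tool from outside, world axes, zero at the start; "moment": the same for the moment, N m; "gripper_width": opening from 0.0 (shut) to 1.0 (fully open); "grasp_force": force on a finger pad.
Only numpy, scipy, OpenCV 4.12 (cv2) and the standard library are available. Lean on these libraries where they do the work, as an engineer would, in place of code of your own. Each camera call takes 0.05 s, during which the arm holds its last target. There are 200 camera calls.

TASK

Pluck the plunger (the tallest part in the pocket tray) from its pocket and stand it in the bore of the valve body, on the spring seat, leaving the other parts in their pockets. Then pick up the cap, set it right side up over the two dowels, either way round, and press it down against the spring until it lies flush on the valve body. The spring lifts the cap again if you let go, so finish while still holding the cap pressed fully home.

Things in the scene. Friction and masses are not known exactly. Their poses are not given: they have to be found in the camera images.
- valve_body: Lower half of the valve housing, aluminium, fixed to the bench: block 64 (x) x 100 (y) x 50 (z) mm on a foot 100 x 100 x 10 mm. Origin: centre of the underside, on the bench; z up. Flat top face 50 mm above the origin, with a vertical bore of 19 mm diameter in the middle; in it the spring seat stands 34 mm below the face (16 mm above the origin) when free. Two dowels stand on the face.
- dowel_a (a point): Top of one steel dowel: 8 mm diameter, 14 mm proud of the valve body's face, 35 mm from the bore's axis along the body's -y. Its top 5 mm taper to 3 mm diameter.
- dowel_b (a point): Top of the other dowel, the same, 35 mm from the bore's axis along the body's +y.
- bore_mouth (a point): Centre of the valve body's top face, at the mouth of the bore, 50 mm above the valve body's origin; axes as the valve body's.
- spring_seat (a joint): Travel of the spring seat inside the bore, m: 0 = free (up), grows as it is pushed down. Pushing it takes 7 N at first and 12 N at 0.006, its value when plunger and cap are in place and the cap is flush. The weight of plunger and cap does not move it.
- cap: Upper half, aluminium, lying loose on the bench right side up, 0.25 to 0.47 kg: plate 64 (x) x 100 (y) x 16 (z) mm, flat underside, two through holes of 10 mm diameter for the dowels at 35 mm either side of the centre along y. On top in the middle a square grip boss 34 x 34 mm, 24 mm high (sides along x and y). Origin: centre of the underside; z up. With the cap flush it lies at the bore mouth.
- plunger: Loose steel cylinder, 16 mm diameter, 40 mm high, chamfered foot, the tallest part in the tray; it stands upright in one of the four pockets (which one varies) and rises 26 mm above the tray. Origin: centre of its underside; z along its axis, up. On the free spring seat it stands 6 mm proud of the valve body's face. Its yaw is of no account.
- tray: Black pocket tray, fixed to the bench, 110 x 110 x 18 mm, with four round pockets of 21 mm diameter, 14 mm deep, centred 25 mm from the tray's centre along both x and y (50 mm apart). Origin: centre of the underside; z up.
- bush: Loose steel bush (tube), 18 mm outside and 10 mm inside diameter, 24 mm high, standing in a pocket and rising 10 mm above the tray; stays there. Origin: centre of its underside.
- stub: Loose steel cylinder, 16 mm diameter, 22 mm high, standing in a pocket and rising 8 mm above the tray; stays there. Origin: centre of its underside.
- headed_pin: Loose steel pin, 12 mm stem with an 18 mm head on top, 28 mm high, standing in a pocket and rising 14 mm above the tray; stays there. Origin: centre of its underside.
Not all that is in view belongs to the job. What is shaped like the cap but blue or purple is not meant.

How it is judged:
By the outcome, as a careful person would: the job done as asked, in the order asked, and still so for the second after the job is handed in, while the arm keeps its last pose, push and grip.
It also fails if it takes over 64 s, if anything falls off the work surface, if the arm or the gripper's body presses on something with over 40 N, if the wrist force passes 120 N, or if a joint passes its speed limit or range.

## Working session

There is one attempt and no reset: what is moved stays moved. The work goes in short steps, Python scripts to look and compute and a tool call to move; the robot and the scene stay as the last step left them, time stands still between calls to the robot, and variables do not carry over. Pictures are saved under pics/ and viewed, at most 10 in all, crops included, and the job is handed in when it is done.

Besides the shell and the picture viewer there is one more tool, called after ">>>" as name(argument=value, ...) on one line, values as JSON. play_rows: Moves the arm, as the interface text tells. Its arguments: {"type":"object","properties":{"plan":{"type":"array"},"squeeze":{"type":"number"}},"required":["plan"]}

```bash
mkdir -p pics; ls
cat > h.py <<'E'
import numpy as np, cv2
from station import sensors, vision, hand_in
def cap(n,f):
    c=vision.get_calibration(n); im=vision.capture(n); cv2.imwrite(f'pics/{f}.png',im[:,:,::-1]); np.savez(f'pics/{f}.npz',K=c['intrinsics'],T=c['camera_from_world']); return im
def cal(f):
    d=np.load(f'pics/{f}.npz'); return d['K'],d['T']
def ray(f,uv,z):
    K,T=cal(f); R,t=T[:3,:3],T[:3,3]; o=-R.T@t
    d=R.T@np.linalg.solve(K,[uv[0],uv[1],1]); return o+d*(z-o[2])/d[2]
def proj(f,p):
    K,T=cal(f); p=np.atleast_2d(p); c=p@T[:3,:3].T+T[:3,3]; q=c@K.T; return q[:,:2]/q[:,2:]
E
python3 - <<'E'
from h import *
a=cap('scene','scene0');b=cap('side','side0');c=cap('wrist','wrist0')
cv2.imwrite('pics/all0.png',np.vstack([a,b])[:,:,::-1][::1])
im=np.vstack([a,b]); cv2.imwrite('pics/all0.png',cv2.resize(im,(480,600),interpolation=cv2.INTER_AREA)[:,:,::-1])
s=sensors.get_state();print(s)
for f in('scene0','side0','wrist0'):
    K,T=cal(f);print(f,K[0,0],(-T[:3,:3].T@T[:3,3]).round(),T[2,:3].round(2))
E
```

```text
pics
{'time_s': 0.15, 'q': array([-74.87558559,  33.02077369,   1.42469954,  82.37289211,
        -0.85842915,  64.68623788,  -3.23690285]), 'dq': array([ 0.07554806, -0.10960144, -0.00322176, -0.16590039,  0.00597036,
       -0.07340798, -0.08101469]), 'tau': array([ 2.93479570e-03, -7.66264629e+01,  2.25298002e+00, -2.86183548e+01,
        1.56479899e-02,  9.70376859e-03, -1.07755682e-05]), 'position': array([229.93590209, 634.28923253, 230.66602071]), 'tool_rot': array([-1.79930840e+02,  4.68374081e-03,  1.60076036e+02]), 'contact_force': array([0.32224875, 0.06891226, 0.06818325]), 'moment': array([ 0.00505144, -0.02392088,  0.03126099]), 'grasp_force': 0.0, 'gripper_width': 0.998738134113179}
scene0 434.5207382690009 [1360.  -19.  707.] [-0.83  0.   -0.56]
side0 425.06854609559633 [ 271. -879.  765.] [ 0.11  0.78 -0.61]
wrist0 286.1985349369328 [166. 657. 373.] [ 0.25 -0.09 -0.96]
```

View pics/scene0.png

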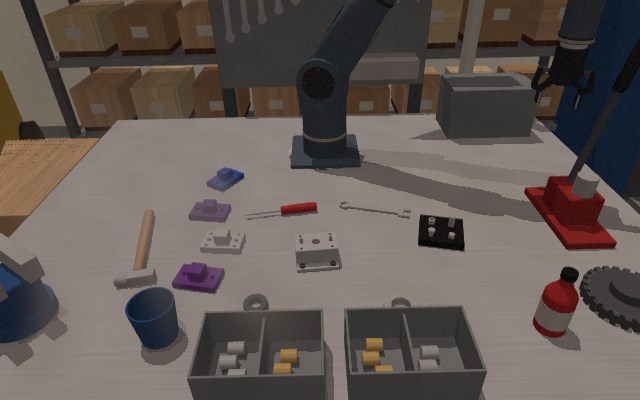

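View pics/side0.png

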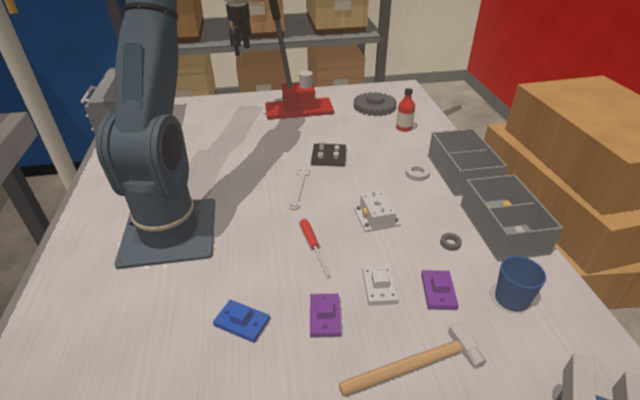

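The scene view shows the valve body at about (317,248), the black tray at (441,231), and the caps: bare metal at (223,241), purple at (210,211) and (199,277), blue at (226,178). The bare aluminium one at (223,241) in scene and (380,284) in side fits the description, since the coloured ones are excluded. I'll confirm it in an enlarged crop.

Run:
```python
from h import *
a=cv2.imread('pics/scene0.png');b=cv2.imread('pics/side0.png')
def crop(im,u,v,w=66,h=50): return cv2.resize(im[v:v+h,u:u+w],(400,300),interpolation=cv2.INTER_CUBIC)
# scale ~6.06
m=np.hstack([np.vstack([crop(a,408,207),crop(b,295,130)]),np.vstack([crop(a,190,217),crop(b,347,260)])])
cv2.imwrite('pics/m1.png',m)
for n,(f,uv,z) in dict(tray=('scene0',(441,229),18),tray2=('side0',(329,153),18),body=('scene0',(316,241),50),body2=('side0',(377,203),50),cap=('scene0',(222,241),16),cap2=('side0',(380,283),16)).items(): print(n,ray(f,uv,z).round(1))
```

```text
tray [477.9 292.4  18. ]
tray2 [478.6 283.1  18. ]
body [553.6 -29.   50. ]
body2 [552.9 -32.4  50. ]
cap [ 502.8 -266.7   16. ]
cap2 [ 498.4 -271.3   16. ]
```

View pics/m1.png

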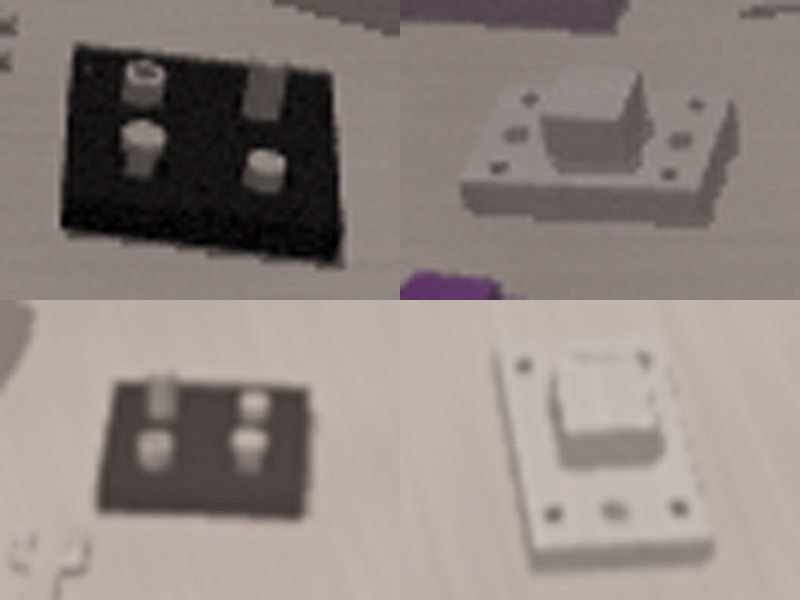

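The crop confirms the bare aluminium cap, right side up. The plunger is the tallest part in the tray, at scene pixel (452,222) and side pixel (322,146): the pocket toward −x, +y. Moving over the tray for a wrist view.

>>> play_rows(plan=[0.027, -0.039, 0, 0, 0, 0.04, 0.05, 0.027, -0.039, 0, 0, 0, 0.04, 0.05, 0.027, -0.039, 0, 0, 0, 0.04, 0.05, 0.027, -0.039, 0, 0, 0, 0.04, 0.05, 0.027, -0.039, 0, 0, 0, 0.04, 0.05, 0.027, -0.039, 0, 0, 0, 0.04, 0.05, 0.027, -0.039, 0, 0, 0, 0.04, 0.05, 0.027, -0.039, 0, 0, 0, 0.04, 0.05], squeeze=40)

```text
time_s: 0.95
position: [446.8, 320.8, 231.3]
tool_rot: [-180.0, 0.0, 178.5]
contact_force: [0.8, 0.5, -0.2]
gripper_width: 0.59
grasp_force: 0.0
```

>>> play_rows(plan=[0.02, -0.02, -0.02, 0, 0, 0, 0.04, 0.01, -0.01, -0.02, 0, 0, 0, 0.04, 0.004, -0.005, -0.02, 0, 0, 0, 0.04, 0, 0, -0.02, 0, 0, 0, 0.04, 0, 0, -0.015, 0, 0, 0, 0.04, 0, 0, 0, 0, 0, 0, 0.04, 0, 0, 0, 0, 0, 0, 0.04, 0, 0, 0, 0, 0, 0, 0.04])

```text
time_s: 1.75
position: [480.5, 288.0, 137.2]
tool_rot: [180.0, 0.1, 178.4]
contact_force: [-1.3, 0.5, -0.0]
gripper_width: 0.471
grasp_force: 0.0
```

Run:
```python
from h import *
s=sensors.get_state();print(s['position'],s['tool_rot'])
cap('wrist','w1')
```

```text
[480.45820226 287.96096782 137.1643568 ] [1.79955789e+02 5.85815624e-02 1.78411663e+02]
```

View pics/w1.png

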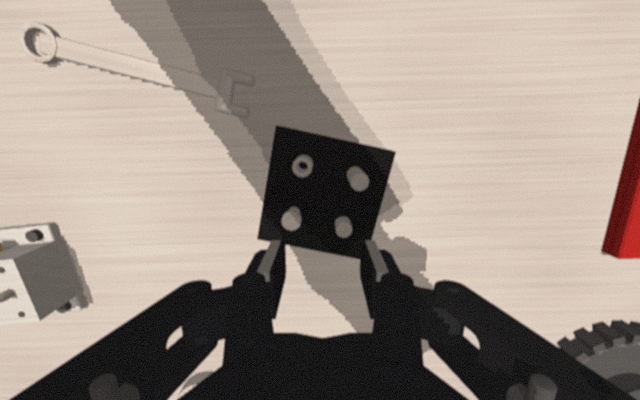

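The wrist view shows the tray with corners at (276,126), (395,152), (259,239). The bush is at (303,166), plunger (358,178), headed pin (291,218) and stub (343,228). I'll fit the tray and plunger from it.

Run:
```python
from h import *
im=cv2.imread('pics/w1.png')
c=cv2.resize(im[110:270,245:410],None,fx=3.6,fy=3.6,interpolation=cv2.INTER_CUBIC);cv2.imwrite('pics/w1c.png',c)
A=ray('w1',(276,126),18);B=ray('w1',(395,152),18);C=ray('w1',(259,239),18)
print(A,B,C,'centre',(B+C)/2)
d=B-A;print(np.degrees(np.arctan2(d[1],d[0]))-90,np.linalg.norm(d)); e=C-A; print(np.degrees(np.arctan2(e[1],e[0])),np.linalg.norm(e))
for f in('scene0','side0'): print(f)
print(ray('w1',(354,172),44),ray('w1',(361,184),18))
```

```text
[411.31355194 248.5826004   18.        ] [436.81101883 354.15433891  18.        ] [517.42021881 224.34962729  18.        ] centre [477.11561882 289.2519831   18.        ]
-13.577938754932262 108.60714888608504
-12.86474831461504 108.8386959683708
scene0
side0
[449.73632442 314.49847192  44.        ] [465.31639736 323.7825256   18.        ]
```

View pics/w1c.png

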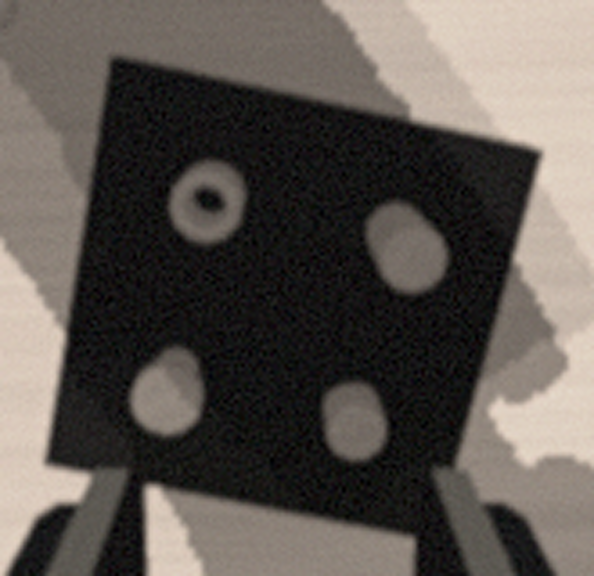

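Run:
```python
from h import *
print(ray('w1',(359.7,181.4),44))
for f,uv in(('scene0',(451.7,217.8)),('side0',(321.8,143))): print(ray(f,uv,44))
for f in('scene0','side0'): print(proj(f,[[458.5,319.3,44],[458.5,319.3,18]]))
```

```text
[457.7553662 319.2659108  44.       ]
[465.82764533 319.2948407   44.        ]
[458.66166594 306.57420096  44.        ]
[[450.9430241  216.12184213]
 [449.46431177 224.19569629]]
[[321.13635113 141.029106  ]
 [321.18480768 147.79216131]]
```

>>> play_rows(plan=[-0.0055, 0.0078, -0.012, 0, 0, -0.05, 0.034, -0.0055, 0.0078, -0.012, 0, 0, -0.05, 0.034, -0.0055, 0.0078, -0.012, 0, 0, -0.05, 0.034, -0.006, 0.0078, -0.012, 0, 0, -0.05, 0.034, 0, 0, -0.012, 0, 0, 0, 0.034, 0, 0, 0, 0, 0, 0, 0.034, 0, 0, 0, 0, 0, 0, 0.034, 0, 0, 0, 0, 0, 0, 0.034])

```text
time_s: 2.6
position: [458.4, 318.4, 77.0]
tool_rot: [180.0, 0.0, 166.9]
contact_force: [0.8, 0.6, -0.9]
gripper_width: 0.399
grasp_force: 0.0
```

Run:
```python
from h import *
s=sensors.get_state();print(s['position'],s['tool_rot'])
im=cap('wrist','w2')
print(proj('w2',[[458,319.3,44],[458,319.3,18]]), proj('w2',[s['position']]))
cv2.imwrite('pics/w2c.png',cv2.resize(im[100:300,200:440,::-1],None,fx=3,fy=3,interpolation=cv2.INTER_CUBIC))
```

```text
[458.38525245 318.436125    76.97159429] [1.79961895e+02 4.92465301e-02 1.66929306e+02]
[[324.45310135 233.45103385]
 [324.22637443 220.6653451 ]] [[323.45244811 256.56921648]]
```

View pics/w2c.png

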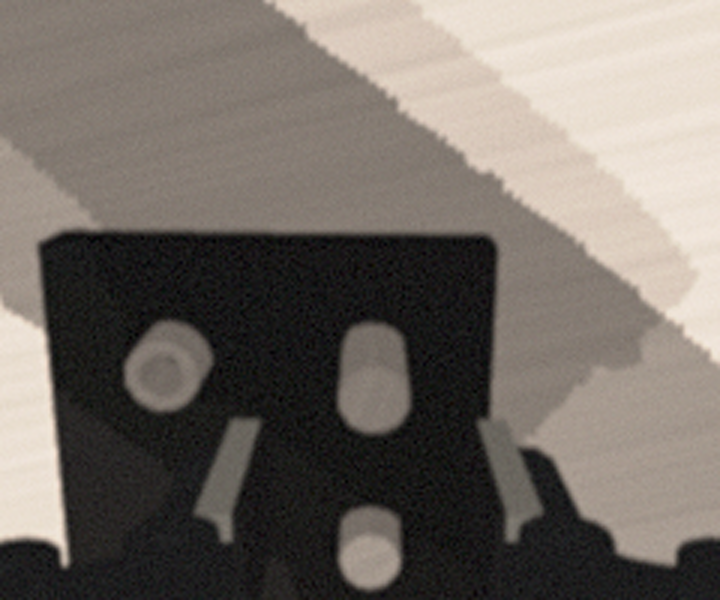

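The plunger top is at crop (374,398), or pixel (324.7,232.7), within 1 px of my prediction, and the fingers straddle it. Descending and gripping.

>>> play_rows(plan=[0, 0.001, -0.014, 0, 0, 0, 0.034, 0, 0, -0.014, 0, 0, 0, 0.034, 0, 0, -0.014, 0, 0, 0, 0.034, 0, 0, -0.013, 0, 0, 0, 0.034, 0, 0, 0, 0, 0, 0, 0.034, 0, 0, 0, 0, 0, 0, 0.01, 0, 0, 0, 0, 0, 0, 0.01, 0, 0, 0, 0, 0, 0, 0.01])

```text
time_s: 3.45
position: [457.9, 320.0, 21.9]
tool_rot: [180.0, 0.0, 166.9]
contact_force: [1.0, 0.7, -0.5]
gripper_width: 0.17
grasp_force: 38.9
```

>>> play_rows(plan=[0, 0, 0, 0, 0, 0, 0.01, 0, 0, 0, 0, 0, 0, 0.01, 0, 0, 0.01, 0, 0, 0, 0.01, 0, 0, 0.02, 0, 0, 0, 0.01, 0, 0, 0.03, 0, 0, 0, 0.01, 0, 0, 0.03, 0, 0, 0, 0.01, 0, 0, 0.03, 0, 0, 0, 0.01, 0, 0, 0, 0, 0, 0, 0.01])

```text
time_s: 4.25
position: [459.3, 321.0, 145.7]
tool_rot: [179.7, 0.2, 166.9]
contact_force: [0.3, 0.7, -0.4]
gripper_width: 0.173
grasp_force: 39.1
```

>>> play_rows(plan=[0.011, -0.045, 0, 0, 0, -0.1, 0.01, 0.011, -0.045, 0, 0, 0, -0.1, 0.01, 0.011, -0.045, 0, 0, 0, -0.1, 0.01, 0.011, -0.045, 0, 0, 0, -0.1, 0.01, 0.011, -0.045, 0, 0, 0, -0.1, 0.01, 0.011, -0.045, 0, 0, 0, -0.1, 0.01, 0.011, -0.045, 0, 0, 0, -0.1, 0.01, 0.011, -0.045, 0, 0, 0, -0.1, 0.01])

```text
time_s: 5.05
position: [545.4, -42.0, 141.2]
tool_rot: [-180.0, -0.0, 120.9]
contact_force: [0.8, 1.0, -0.7]
gripper_width: 0.167
grasp_force: 39.1
```

>>> play_rows(plan=[0.003, -0.02, 0, 0, 0, -0.11, 0.01, 0.003, -0.02, 0, 0, 0, -0.11, 0.01, 0, -0.006, 0, 0, 0, -0.11, 0.01, 0, 0, 0, 0, 0, -0.11, 0.01, 0, 0, 0, 0, 0, -0.1, 0.01, 0, 0, 0, 0, 0, 0, 0.01, 0, 0, 0, 0, 0, 0, 0.01, 0, 0, 0, 0, 0, 0, 0.01])

```text
time_s: 5.85
position: [551.4, -86.0, 141.2]
tool_rot: [-180.0, -0.0, 90.3]
contact_force: [-0.3, 0.4, -0.6]
gripper_width: 0.164
grasp_force: 39.1
```

Run:
```python
from h import *
s=sensors.get_state();print(s['position'],s['tool_rot'],s['q'])
im=cap('wrist','w3')
uv=proj('w3',[[553,-31,50]])[0].astype(int);print(uv)
```

```text
[551.44697082 -86.04831708 141.24217521] [-1.79989461e+02 -6.87480405e-03  9.03200198e+01] [-12.01779893  30.9097689   24.54626803 107.4113559  -17.45426867
  45.37746057  22.15638254]
[326 141]
```

View pics/w3.png

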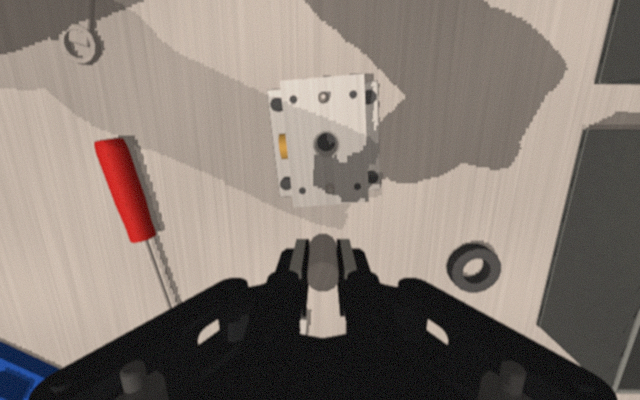

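The valve body's bore is at (326,142), with the dowels at about (324,97) and (330,188). I'll refine from dark-blob centroids.

Run:
```python
from h import *
g=cv2.cvtColor(cv2.imread('pics/w3.png'),cv2.COLOR_BGR2GRAY)
for n,(u,v,r) in dict(bore=(326,142,15),s1=(293,99,6),s2=(353,94,6),s3=(302,190,6),s4=(357,186,6)).items():
    p=g[v-r:v+r+1,u-r:u+r+1].astype(float); ref=np.median(p); w=np.clip((ref-25 if n!='bore' else 75)-p,0,None) 
    yy,xx=np.mgrid[v-r:v+r+1,u-r:u+r+1]; c=((w*xx).sum()/w.sum(),(w*yy).sum()/w.sum())
    print(n,np.round(c,1),p.min(),ref,ray('w3',c,50).round(1))
cv2.imwrite('pics/w3c.png',cv2.resize(cv2.imread('pics/w3.png')[65:215,255:395],(560,600),interpolation=cv2.INTER_CUBIC))
```

```text
bore [324.5 143. ] 35.0 118.0 [551.8 -32.2  50. ]
s1 [292.9  99. ] 79.0 199.0 [527.3   0.7  50. ]
s2 [352.7  94. ] 80.0 199.0 [573.1   4.5  50. ]
s3 [302.  190.3] 69.0 178.0 [533.3 -71.   50. ]
s4 [357.  186.1] 40.0 101.0 [579.  -67.2  50. ]
```

View pics/w3c.png

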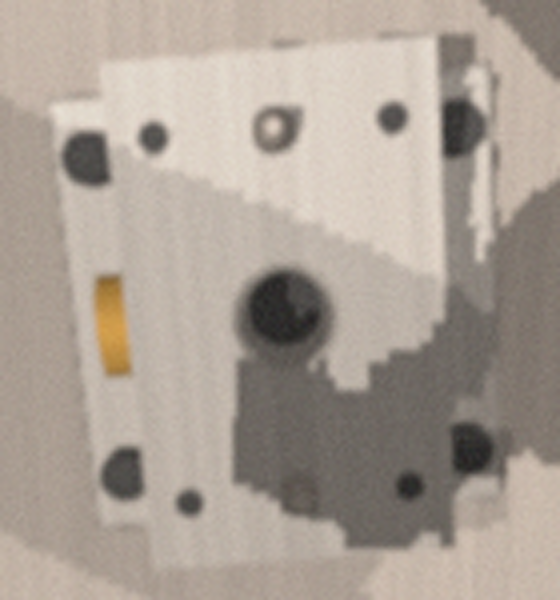

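>>> play_rows(plan=[0, 0.012, 0, 0, 0, 0.04, 0.01, 0.0008, 0.016, -0.015, 0, 0, 0.037, 0.01, 0.0008, 0.016, -0.02, 0, 0, 0, 0.01, 0, 0.009, -0.02, 0, 0, 0, 0.01, 0, 0, -0.01, 0, 0, 0, 0.01, 0, 0, 0, 0, 0, 0, 0.01, 0, 0, 0, 0, 0, 0, 0.01, 0, 0, 0, 0, 0, 0, 0.01])

```text
time_s: 6.7
position: [553.7, -34.0, 77.2]
tool_rot: [179.9, 0.0, 94.5]
contact_force: [0.6, -0.1, -0.7]
gripper_width: 0.173
grasp_force: 39.1
```

Run:
```python
from h import *
s=sensors.get_state();p=s['position'];print(p,s['tool_rot'])
print('w3 pred', proj('w3',[[551.45,-86.05,123.4],[551.45,-86.05,163.4],[543.45,-86.05,123.4],[559.45,-86.05,123.4]]))
im=cap('wrist','w4'); print(proj('w4',[p-[0,0,17.8],[553.1,-33,50]]))
c=np.hstack([cv2.imread('pics/w3.png')[200:320,260:390],im[150:270,260:390,::-1]])
cv2.imwrite('pics/w4c.png',cv2.resize(c,None,fx=3,fy=3,interpolation=cv2.INTER_CUBIC))
```

```text
[553.69970701 -34.03266415  77.22306466] [1.79919000e+02 2.27812950e-02 9.45406722e+01]
w3 pred [[324.00052336 241.65018798]
 [324.38198708 275.20171139]
 [310.70074791 241.57629536]
 [337.29912616 241.72407408]]
[[323.92497621 241.8252759 ]
 [323.02457929 234.39140241]]
```

View pics/w4c.png

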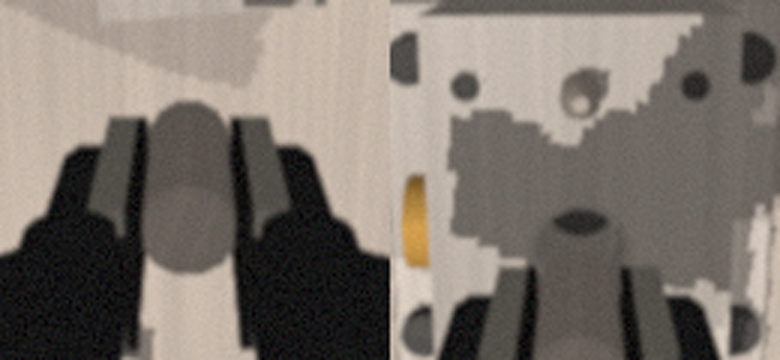

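Run:
```python
from h import *
for y in(-33,-34): print(y,proj('w4',[[553.7,y+9.5,50],[553.7,y,50]]).round(1))
print(proj('w4',[[553.7,-34+8,59.5],[553.7,-34+7,59.5]]).round(1))
g=cv2.cvtColor(cv2.imread('pics/w4.png'),cv2.COLOR_BGR2GRAY);print(g[208:240,320:327].mean(1).round())
```

```text
-33 [[325.2 220.2]
 [324.  234.5]]
-34 [[325.1 221.8]
 [323.8 235.9]]
[[325.  229.4]
 [324.9 230.9]]
[102. 102. 102. 103. 101. 101. 102. 101. 102. 101.  97.  83.  64.  47.
  42.  44.  43.  41.  43.  51.  68.  84.  88.  89.  91.  89.  86.  88.
  86.  86.  85.  86.]
```

Run:
```python
from h import *
for f in('w3','w4'):
    g=cv2.cvtColor(cv2.imread(f'pics/{f}.png'),cv2.COLOR_BGR2GRAY)
    print(f,[ (r,int(g[r,320:326].mean())) for r in range(222,300)])
T=cal('w3')
X,Y=551.45,-86.05
a=np.linspace(0,2*np.pi,73)
for r,z in((8,123.4),(7,123.4),(6,123.4),(8,125.4),(8,163.4)):
    q=proj('w3',np.c_[X+r*np.cos(a),Y+r*np.sin(a),0*a+z]);print(r,z,q[:,1].min().round(1),q[:,1].max().round(1))
```

```text
w3 [(222, 164), (223, 164), (224, 166), (225, 177), (226, 185), (227, 186), (228, 186), (229, 186), (230, 188), (231, 189), (232, 181), (233, 151), (234, 110), (235, 87), (236, 83), (237, 84), (238, 86), (239, 84), (240, 84), (241, 84), (242, 86), (243, 85), (244, 84), (245, 86), (246, 85), (247, 87), (248, 84), (249, 87), (250, 85), (251, 84), (252, 85), (253, 88), (254, 86), (255, 85), (256, 87), (257, 82), (258, 85), (259, 85), (260, 86), (261, 86), (262, 92), (263, 96), (264, 97), (265, 98), (266, 99), (267, 99), (268, 97), (269, 97), (270, 97), (271, 97), (272, 95), (273, 95), (274, 97), (275, 96), (276, 95), (277, 96), (278, 96), (279, 95), (280, 97), (281, 96), (282, 97), (283, 97), (284, 97), (285, 95), (286, 98), (287, 95), (288, 95), (289, 95), (290, 113), (291, 150), (292, 179), (293, 190), (294, 191), (295, 189), (296, 190), (297, 189), (298, 190), (299, 190)]
w4 [(222, 42), (223, 42), (224, 43), (225, 40), (226, 42), (227, 50), (228, 66), (229, 83), (230, 87), (231, 88), (232, 91), (233, 89), (234, 85), (235, 87), (236, 86), (237, 85), (238, 86), (239, 87), (240, 87), (241, 85), (242, 87), (243, 88), (244, 86), (245, 85), (246, 86), (247, 87), (248, 86), (249, 88), (250, 85), (251, 86), (252, 85), (253, 88), (254, 89), (255, 87), (256, 85), (257, 85), (258, 86), (259, 87), (260, 87), (261, 88), (262, 91), (263, 98), (264, 98), (265, 99), (266, 97), (267, 100), (268, 98), (269, 97), (270, 96), (271, 98), (272, 96), (273, 96), (274, 98), (275, 96), (276, 96), (277, 97), (278, 98), (279, 97), (280, 97), (281, 97), (282, 96), (283, 97), (284, 98), (285, 98), (286, 98), (287, 99), (288, 98), (289, 97), (290, 98), (291, 103), (292, 112), (293, 125), (294, 143), (295, 156), (296, 169), (297, 177), (298, 186), (299, 191)]
8 123.4 229.1 253.9
7 123.4 230.7 252.3
6 123.4 232.3 250.8
8 125.4 230.3 255.3
8 163.4 259.6 290.3
```

>>> play_rows(plan=[0, 0.0018, 0, 0, 0, 0, 0.01, 0, 0, -0.003, 0, 0, 0, 0.01, 0, 0, -0.003, 0, 0, 0, 0.01, 0, 0, -0.003, 0, 0, 0, 0.01, 0, 0, -0.003, 0, 0, 0, 0.01, 0, 0, -0.001, 0, 0, 0, 0.01, 0, 0, 0, 0, 0, 0, 0.01, 0, 0, 0, 0, 0, 0, 0.01])

```text
time_s: 7.55
position: [553.2, -31.5, 63.3]
tool_rot: [-180.0, 0.0, 94.6]
contact_force: [0.6, 0.3, -1.3]
gripper_width: 0.171
grasp_force: 39.1
```

>>> play_rows(plan=[0, -0.0003, -0.002, 0, 0, 0, 0.01, 0, 0, -0.002, 0, 0, 0, 0.01, 0, 0, -0.002, 0, 0, 0, 0.01, 0, 0, -0.002, 0, 0, 0, 0.01, 0, 0, -0.001, 0, 0, 0, 0.01, 0, 0, 0, 0, 0, 0, 0.01, 0, 0, 0, 0, 0, 0, 0.01, 0, 0, 0, 0, 0, 0, 0.01])

```text
time_s: 8.35
position: [553.2, -31.7, 54.4]
tool_rot: [180.0, 0.0, 94.6]
contact_force: [-0.2, 0.4, -0.1]
gripper_width: 0.168
grasp_force: 39.1
```

In the bore without contact force. Releasing, then rising and backing off for a look.

>>> play_rows(plan=[0, 0, 0, 0, 0, 0, 0.03, 0, 0, 0, 0, 0, 0, 0.034, 0, 0, 0, 0, 0, 0, 0.034, 0, 0, 0.01, 0, 0, 0, 0.034, 0, 0, 0.025, 0, 0, 0, 0.034, 0, 0, 0.03, 0, 0, 0, 0.05, 0, -0.03, 0.03, 0, 0, 0, 0.06, 0, -0.03, 0, 0, 0, 0, 0.06])

```text
time_s: 9.15
position: [555.4, -92.3, 153.8]
tool_rot: [179.6, 0.1, 94.7]
contact_force: [0.8, -0.1, -1.0]
gripper_width: 0.7
grasp_force: 0.0
```

>>> play_rows(plan=[0, 0, 0, 0, 0, 0, 0.06, 0, 0, 0, 0, 0, 0, 0.06, 0, 0, 0, 0, 0, 0, 0.06, 0, 0, 0, 0, 0, 0, 0.06, 0, 0, 0, 0, 0, 0, 0.06, 0, 0, 0, 0, 0, 0, 0.06, 0, 0, 0, 0, 0, 0, 0.06, 0, 0, 0, 0, 0, 0, 0.06])

```text
time_s: 9.95
position: [553.1, -91.6, 149.2]
tool_rot: [-180.0, 0.0, 94.6]
contact_force: [-0.0, -0.5, -0.2]
gripper_width: 0.7
grasp_force: 0.0
```

Run:
```python
from h import *
s=sensors.get_state();p=s['position'];print(p,s['tool_rot'])
im=cap('wrist','w5'); a=cap('side','side1')
u,v=proj('w5',[[553.5,-32.5,50]])[0].round().astype(int);print(u,v)
u2,v2=proj('side1',[[553.5,-32.5,50]])[0].round().astype(int);print(u2,v2)
c1=cv2.resize(im[max(v-75,0):max(v-75,0)+150,u-75:u+75,::-1],(400,400),interpolation=cv2.INTER_CUBIC);c2=cv2.resize(a[v2-35:v2+35,u2-35:u2+35,::-1],(400,400),interpolation=cv2.INTER_CUBIC)
cv2.imwrite('pics/w5c.png',np.hstack([c1,c2]))
```

```text
[553.14225354 -91.58946655 149.22587648] [-1.79990834e+02  5.69058498e-05  9.45952937e+01]
330 136
377 203
```

View pics/w5c.png

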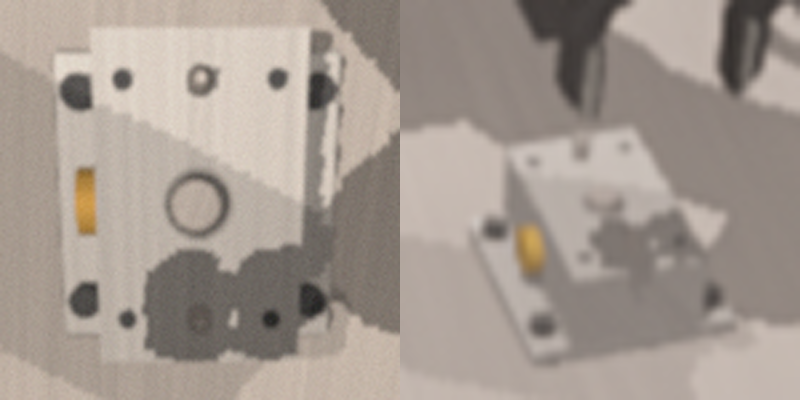

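That view shows the plunger seated in the bore at crop (197,205), standing slightly proud, with both dowels clear. Picture budget is used up, so measuring is numeric from here. Going over the cap.

>>> play_rows(plan=[-0.0085, -0.038, 0, 0, 0, 0, 0.06, -0.0085, -0.038, 0, 0, 0, 0, 0.06, -0.0085, -0.038, 0, 0, 0, 0, 0.06, -0.0085, -0.038, 0, 0, 0, 0, 0.06, -0.0085, -0.038, 0, 0, 0, 0, 0.06, -0.0085, -0.036, 0, 0, 0, 0, 0.06, 0, 0, 0, 0, 0, 0, 0.06, 0, 0, 0, 0, 0, 0, 0.06])

```text
time_s: 10.85
position: [501.7, -318.5, 149.2]
tool_rot: [-180.0, -0.0, 94.5]
contact_force: [-0.3, -0.0, 0.1]
gripper_width: 0.704
grasp_force: 0.0
```

>>> play_rows(plan=[0, 0, 0, 0, 0, 0, 0.06, 0, 0, 0, 0, 0, 0, 0.06, 0, 0, 0, 0, 0, 0, 0.06, 0, 0, 0, 0, 0, 0, 0.06, 0, 0, 0, 0, 0, 0, 0.06, 0, 0, 0, 0, 0, 0, 0.06, 0, 0, 0, 0, 0, 0, 0.06, 0, 0, 0, 0, 0, 0, 0.06])

```text
time_s: 11.65
position: [502.2, -317.8, 149.3]
tool_rot: [-180.0, 0.0, 94.6]
contact_force: [0.3, 0.4, -0.3]
gripper_width: 0.703
grasp_force: 0.0
```

```bash
cat >> h.py <<'E'
def holes(f,pts,rad,z,x0,span=(12,12,12)):
    """fit x,y,yaw(deg) so that dark discs fall on pts"""
    from scipy.optimize import differential_evolution as DE
    g=cv2.GaussianBlur(cv2.imread(f'pics/{f}.png',0),(0,0),.7).astype(np.float32)
    a=np.linspace(0,2*np.pi,16,endpoint=False); C=np.c_[np.cos(a),np.sin(a)]
    def cost(p):
        c,s=np.cos(np.radians(p[2])),np.sin(np.radians(p[2])); R=np.array([[c,-s],[s,c]]); t=0
        for q,r in zip(pts,rad):
            v=[]
            for k in (.35,.75,1.7):
                w=(np.array(q)+k*r*C)@R.T+p[:2]; uv=proj(f,np.c_[w,np.full(16,z)]).astype(np.float32)
                v.append(cv2.remap(g,uv[:,0],uv[:,1],cv2.INTER_LINEAR).mean())
            t+=np.clip(v[2]-(v[0]+v[1])/2,-60,60)
        return -t/len(pts)
    o=DE(cost,[(x0[i]-span[i],x0[i]+span[i]) for i in range(3)],seed=1,popsize=20,tol=1e-6)
    return o.x.round(2),round(float(o.fun),1)
SC=[(sx*23,sy*36) for sx in(-1,1) for sy in(-1,1)]
E
python3 - <<'E'
from h import *
s=sensors.get_state();print(s['position'],s['tool_rot'])
cap('wrist','w6')
print(proj('w6',[[500,-269,16]]))
print('body w3',holes('w3',SC,[2.2]*4,50,(553,-33,4.7)))
print('body w5',holes('w5',SC,[2.2]*4,50,(553,-33,4.7)))
print('cap scr',holes('w6',SC,[2.2]*4,16,(500,-269,0)))
print('cap all',holes('w6',SC+[(0,-35),(0,35)],[2.2]*4+[5,5],16,(500,-269,0)))
E
```

```text
[ 502.15269234 -317.75577245  149.29518048] [-1.79999498e+02  4.71882636e-03  9.45815238e+01]
[[325.37951922 145.91180114]]
body w3 (array([552.58, -33.58,   5.64]), -56.5)
body w5 (array([552.89, -33.24,   5.11]), -56.5)
cap scr (array([ 496.62, -270.41,   -5.33]), -60.0)
cap all (array([ 496.7 , -269.88,   -5.  ]), -60.0)
```

```bash
cat >> h.py <<'E'
def refine(f,pts,z,p,r=5):
    g=cv2.imread(f'pics/{f}.png',0).astype(float); W=[]
    c,s=np.cos(np.radians(p[2])),np.sin(np.radians(p[2])); R=np.array([[c,-s],[s,c]])
    for q in pts:
        x=R@np.array(q)+p[:2]; u=proj(f,[[*x,z]])[0]
        for _ in range(4):
            i,j=int(round(u[1])),int(round(u[0])); P=g[i-r:i+r+1,j-r:j+r+1]; yy,xx=np.mgrid[i-r:i+r+1,j-r:j+r+1]
            w=np.clip((P.min()+np.percentile(P,80))/2-P,0,None)*(np.hypot(yy-u[1],xx-u[0])<=r); u=np.array([(w*xx).sum(),(w*yy).sum()])/w.sum()
        W.append(ray(f,u,z)[:2])
    W=np.array(W); return W
def rigid(W,pts):
    P=np.array(pts,float); a=W-W.mean(0); b=P-P.mean(0)
    th=np.arctan2((b[:,0]*a[:,1]-b[:,1]*a[:,0]).sum(),(a*b).sum()); c,s=np.cos(th),np.sin(th); R=np.array([[c,-s],[s,c]])
    return (W.mean(0)-R@P.mean(0)).round(2),np.degrees(th).round(2),(a@R).round(1).tolist()
E
python3 - <<'E'
from h import *
D=[(0,-35),(0,35)]
for f,z,p in(('w3',50,(552.9,-33.2,5)),('w5',50,(552.9,-33.2,5)),('w6',16,(496.7,-270,-5.1))): print(f,rigid(refine(f,SC,z,p),SC))
print('holes',rigid(refine('w6',D,16,(496.7,-270,-5.1),8),D))
# boss top: edges dump
g=cv2.imread('pics/w6.png',0)
u=proj('w6',[[496.7+sx*17,-270+sy*17,40] for sx in(-1,1) for sy in(-1,1)]).round(1);print(u.tolist())
v0=int(u[:,1].mean());print(v0,g[v0-3:v0+4,285:365].mean(0).astype(int).tolist())
E
```

```text
w3 (array([553.17, -33.24]), np.float64(4.77), [[-23.0, -36.0], [-23.0, 36.0], [23.0, -36.0], [23.0, 36.0]])
w5 (array([553.19, -33.22]), np.float64(4.81), [[-23.0, -35.9], [-23.0, 35.9], [23.0, -36.0], [22.9, 36.0]])
w6 (array([ 496.72, -269.77]), np.float64(-5.33), [[-23.1, -36.1], [-22.9, 35.7], [22.8, -35.3], [23.1, 35.7]])
holes (array([ 495.66, -270.72]), np.float64(-4.49), [[-0.0, -34.6], [-0.0, 34.6]])
[[300.9, 166.7], [303.3, 126.8], [339.4, 169.8], [343.3, 130.1]]
148 [165, 166, 178, 191, 199, 200, 199, 195, 189, 190, 190, 193, 195, 194, 190, 191, 185, 179, 184, 192, 194, 194, 193, 193, 191, 192, 195, 195, 197, 195, 192, 193, 197, 196, 197, 198, 199, 195, 192, 188, 182, 182, 182, 187, 181, 168, 161, 163, 170, 183, 190, 191, 188, 192, 189, 178, 153, 124, 111, 111, 112, 125, 158, 182, 188, 188, 191, 188, 174, 146, 135, 127, 111, 98, 97, 97, 98, 97, 101, 100]
```

>>> play_rows(plan=[-0.001, 0.01, -0.01, 0, 0, -0.043, 0.06, -0.001, 0.012, -0.02, 0, 0, -0.043, 0.06, -0.001, 0.013, -0.02, 0, 0, -0.043, 0.06, -0.0018, 0.013, -0.02, 0, 0, -0.043, 0.06, 0, 0, -0.015, 0, 0, 0, 0.06, 0, 0, -0.005, 0, 0, 0, 0.06, 0, 0, 0, 0, 0, 0, 0.06, 0, 0, 0, 0, 0, 0, 0.06])

```text
time_s: 12.5
position: [497.6, -270.4, 59.9]
tool_rot: [180.0, 0.0, 84.7]
contact_force: [-0.0, 0.0, -0.2]
gripper_width: 0.704
grasp_force: 0.0
```

>>> play_rows(plan=[0, 0.0004, -0.012, 0, 0, 0, 0.06, 0, 0, -0.012, 0, 0, 0, 0.055, 0, 0, -0.01, 0, 0, 0, 0.055, 0, 0, -0.005, 0, 0, 0, 0.055, 0, 0, -0.003, 0, 0, 0, 0.055, 0, 0, 0, 0, 0, 0, 0.055, 0, 0, 0, 0, 0, 0, 0.055, 0, 0, 0, 0, 0, 0, 0.055])

```text
time_s: 13.3
position: [497.5, -269.5, 17.6]
tool_rot: [180.0, 0.0, 84.7]
contact_force: [-0.3, 0.4, -0.9]
gripper_width: 0.643
grasp_force: 0.0
```

>>> play_rows(plan=[0, 0, 0, 0, 0, 0, 0.045, 0, 0, 0, 0, 0, 0, 0.038, 0, 0, 0, 0, 0, 0, 0.025, 0, 0, 0, 0, 0, 0, 0.02, 0, 0, 0, 0, 0, 0, 0.02, 0, 0, 0, 0, 0, 0, 0.02, 0, 0, 0, 0, 0, 0, 0.02, 0, 0, 0, 0, 0, 0, 0.02], squeeze=90)

```text
time_s: 14.1
position: [497.6, -269.4, 17.9]
tool_rot: [180.0, 0.0, 84.7]
contact_force: [-0.9, 0.3, 6.6]
gripper_width: 0.38
grasp_force: 90.3
```

>>> play_rows(plan=[0, 0, 0.005, 0, 0, 0, 0.02, 0, 0, 0.01, 0, 0, 0, 0.02, 0, 0, 0.02, 0, 0, 0, 0.02, 0, 0, 0.02, 0, 0, 0, 0.02, 0, 0, 0.02, 0, 0, 0, 0.02, 0, 0, 0.02, 0, 0, 0, 0.02, 0, 0, 0.015, 0, 0, 0, 0.02, 0, 0, 0, 0, 0, 0, 0.02])

```text
time_s: 14.9
position: [498.2, -269.9, 129.6]
tool_rot: [179.8, 0.1, 84.7]
contact_force: [-0.6, -0.1, -4.1]
gripper_width: 0.376
grasp_force: 89.8
```

>>> play_rows(plan=[0.004, 0.015, 0, 0, 0, 0.022, 0.02, 0.007, 0.03, 0, 0, 0, 0.022, 0.02, 0.008, 0.033, 0, 0, 0, 0.022, 0.02, 0.008, 0.033, 0, 0, 0, 0.022, 0.02, 0.008, 0.033, 0, 0, 0, 0.022, 0.02, 0.008, 0.033, 0, 0, 0, 0.022, 0.02, 0.007, 0.03, 0, 0, 0, 0.022, 0.02, 0.004, 0.015, 0, 0, 0, 0.022, 0.02])

```text
time_s: 15.7
position: [551.1, -42.8, 126.1]
tool_rot: [-179.9, -0.1, 95.2]
contact_force: [0.4, -0.1, -3.6]
gripper_width: 0.378
grasp_force: 89.9
```

>>> play_rows(plan=[0.002, 0.008, 0, 0, 0, 0, 0.02, 0, 0.004, 0, 0, 0, 0, 0.02, 0, 0, 0, 0, 0, 0, 0.02, 0, 0, 0, 0, 0, 0, 0.02, 0, 0, 0, 0, 0, 0, 0.02, 0, 0, 0, 0, 0, 0, 0.02, 0, 0, 0, 0, 0, 0, 0.02, 0, 0, 0, 0, 0, 0, 0.02])

```text
time_s: 16.5
position: [553.3, -35.6, 127.3]
tool_rot: [180.0, 0.0, 94.8]
contact_force: [-0.5, -0.4, -3.7]
gripper_width: 0.377
grasp_force: 89.9
```

Run:
```python
from h import *
s=sensors.get_state();p=s['position'];print(p,s['tool_rot'],s['contact_force'])
cap('wrist','w7'); z=p[2]-17.9+16; y=s['tool_rot'][2]-90
q=[(-23,36),(23,36),(0,35)]
for x0 in((0,0),(-1,0),(0,-1)):
  for r in(5,7):
    W=refine('w7',q,z,(p[0]+x0[0],p[1]+x0[1],y),r);print(r,rigid(W,q), 'vs tcp',p[:2].round(1))
# bias check with held plunger in w3
g=cv2.imread('pics/w3.png',0);print(g[268:284,300:346].mean(0).astype(int).tolist())
e=proj('w3',[[551.45+s_*8,-86.05,163.4] for s_ in(-1,1)]);print(e)
```

```text
[553.33373199 -35.5502462  127.3126667 ] [1.79998613e+02 6.40573847e-04 9.47891373e+01] [-0.53872362 -0.43154493 -3.68610322]
5 (array([553.07, -37.09]), np.float64(5.25), [[-23.0, 1.0], [22.9, 1.0], [0.2, -1.9]]) vs tcp [553.3 -35.6]
7 (array([552.4 , -36.75]), np.float64(4.67), [[-22.9, 0.9], [23.0, 1.0], [-0.1, -1.9]]) vs tcp [553.3 -35.6]
5 (array([552.74, -37.16]), np.float64(5.25), [[-23.1, 1.0], [23.2, 1.0], [-0.1, -2.0]]) vs tcp [553.3 -35.6]
7 (array([552.28, -36.78]), np.float64(4.66), [[-22.8, 1.0], [23.1, 1.0], [-0.4, -1.9]]) vs tcp [553.3 -35.6]
5 (array([552.95, -37.08]), np.float64(5.1), [[-23.0, 1.0], [22.9, 1.0], [0.1, -2.0]]) vs tcp [553.3 -35.6]
7 (array([552.38, -36.81]), np.float64(4.67), [[-22.9, 1.0], [23.1, 1.0], [-0.2, -2.0]]) vs tcp [553.3 -35.6]
[63, 46, 28, 19, 17, 15, 27, 58, 84, 95, 96, 95, 96, 95, 97, 97, 98, 98, 97, 97, 97, 96, 95, 95, 95, 96, 96, 97, 97, 97, 95, 95, 94, 94, 93, 93, 91, 80, 54, 24, 17, 16, 20, 29, 46, 64]
[[307.24617504 275.10841184]
 [341.5158525  275.29500034]]
```

Run:
```python
from h import *
q=[(-23,36),(23,36)]
for f in('w3','w4','w5'):
    W=refine(f,q,50,(553.2,-33.2,4.8)); print(f,rigid(W,q))
W=refine('w7',q,125.4,(552.4,-36.1,4.7),5);print(rigid(W,q))
W=refine('w7',q,125.4,(552.4,-36.1,4.7),4);print(rigid(W,q))
# side-camera check of held cap vs body not needed
```

```text
w3 (array([553.2 , -33.27]), np.float64(4.8), [[-23.0, -0.0], [23.0, -0.0]])
w4 (array([553.21, -33.14]), np.float64(4.77), [[-23.0, -0.0], [23.0, 0.0]])
w5 (array([553.21, -33.27]), np.float64(4.84), [[-23.0, 0.0], [23.0, -0.0]])
(array([552.71, -36.47]), np.float64(5.18), [[-23.1, -0.0], [23.1, 0.0]])
(array([552.24, -36.89]), np.float64(4.82), [[-23.4, -0.0], [23.4, 0.0]])
```

>>> play_rows(plan=[0.0008, 0.003, -0.008, 0, 0, 0, 0.02, 0, 0, -0.012, 0, 0, 0, 0.02, 0, 0, -0.012, 0, 0, 0, 0.02, 0, 0, -0.007, 0, 0, 0, 0.02, 0, 0, -0.003, 0, 0, 0, 0.02, 0, 0, 0, 0, 0, 0, 0.02, 0, 0, 0, 0, 0, 0, 0.02, 0, 0, 0, 0, 0, 0, 0.02])

```text
time_s: 17.35
position: [554.5, -32.4, 85.7]
tool_rot: [180.0, 0.0, 94.8]
contact_force: [0.1, 0.7, -3.4]
gripper_width: 0.378
grasp_force: 89.8
```

>>> play_rows(plan=[-0.0003, -0.0002, -0.002, 0, 0, 0, 0.02, 0, 0, -0.002, 0, 0, 0, 0.02, 0, 0, -0.002, 0, 0, 0, 0.02, 0, 0, -0.002, 0, 0, 0, 0.02, 0, 0, 0, 0, 0, 0, 0.02, 0, 0, 0, 0, 0, 0, 0.02, 0, 0, 0, 0, 0, 0, 0.02, 0, 0, 0, 0, 0, 0, 0.02])

```text
time_s: 18.15
position: [553.9, -32.5, 77.4]
tool_rot: [180.0, -0.0, 94.8]
contact_force: [-0.0, 0.5, -3.9]
gripper_width: 0.378
grasp_force: 89.8
```

>>> play_rows(plan=[0, 0, -0.001, 0, 0, 0, 0.02, 0, 0, -0.001, 0, 0, 0, 0.02, 0, 0, -0.001, 0, 0, 0, 0.02, 0, 0, 0, 0, 0, 0, 0.02, 0, 0, 0, 0, 0, 0, 0.02, 0, 0, 0, 0, 0, 0, 0.02, 0, 0, 0, 0, 0, 0, 0.02, 0, 0, 0, 0, 0, 0, 0.02])

```text
time_s: 18.95
position: [553.9, -32.5, 74.3]
tool_rot: [180.0, -0.0, 94.8]
contact_force: [-0.1, -0.1, -3.9]
gripper_width: 0.38
grasp_force: 89.7
```

>>> play_rows(plan=[0, 0, -0.001, 0, 0, 0, 0.02, 0, 0, -0.001, 0, 0, 0, 0.02, 0, 0, -0.001, 0, 0, 0, 0.02, 0, 0, -0.001, 0, 0, 0, 0.02, 0, 0, 0, 0, 0, 0, 0.02, 0, 0, 0, 0, 0, 0, 0.02, 0, 0, 0, 0, 0, 0, 0.02, 0, 0, 0, 0, 0, 0, 0.02])

```text
time_s: 19.75
position: [554.1, -32.6, 70.5]
tool_rot: [180.0, 0.0, 94.8]
contact_force: [0.2, 0.2, 5.1]
gripper_width: 0.376
grasp_force: 90.6
```

>>> play_rows(plan=[0, 0, -0.001, 0, 0, 0, 0.02, 0, 0, -0.001, 0, 0, 0, 0.02, 0, 0, -0.0007, 0, 0, 0, 0.02, 0, 0, 0, 0, 0, 0, 0.02, 0, 0, 0, 0, 0, 0, 0.02, 0, 0, 0, 0, 0, 0, 0.02, 0, 0, 0, 0, 0, 0, 0.02, 0, 0, 0, 0, 0, 0, 0.02])

```text
time_s: 20.55
position: [554.2, -32.6, 68.0]
tool_rot: [180.0, 0.0, 94.8]
contact_force: [-2.0, -0.1, 7.0]
gripper_width: 0.375
grasp_force: 91.3
```

>>> play_rows(plan=[0, 0, -0.0005, 0, 0, 0, 0.02, 0, 0, -0.0005, 0, 0, 0, 0.02, 0, 0, 0, 0, 0, 0, 0.02, 0, 0, 0, 0, 0, 0, 0.02, 0, 0, 0, 0, 0, 0, 0.02, 0, 0, 0, 0, 0, 0, 0.02, 0, 0, 0, 0, 0, 0, 0.02, 0, 0, 0, 0, 0, 0, 0.02])

```text
time_s: 21.35
position: [554.3, -32.6, 67.8]
tool_rot: [179.9, -0.0, 94.8]
contact_force: [-2.9, -0.3, 19.7]
gripper_width: 0.379
grasp_force: 92.6
```

>>> play_rows(plan=[0, 0, -0.0004, 0, 0, 0, 0.02, 0, 0, 0, 0, 0, 0, 0.02, 0, 0, 0, 0, 0, 0, 0.02, 0, 0, 0, 0, 0, 0, 0.02, 0, 0, 0, 0, 0, 0, 0.02, 0, 0, 0, 0, 0, 0, 0.02, 0, 0, 0, 0, 0, 0, 0.02, 0, 0, 0, 0, 0, 0, 0.02])

```text
time_s: 22.15
position: [554.3, -32.6, 67.8]
tool_rot: [179.9, -0.0, 94.8]
contact_force: [-5.1, 1.1, 24.1]
gripper_width: 0.38
grasp_force: 93.3
```

Run:
```python
from h import *
cap('side','side2');cap('scene','scene2')
s=sensors.get_state();print(s['position'],s['tool_rot'],s['contact_force'],s['moment'],s['grasp_force'])
# parts left in tray unchanged? compare tray crops
for a,b,(u,v) in(('scene0','scene2',(408,207)),('side0','side2',(295,130))):
    A,B=[cv2.imread(f'pics/{f}.png',0)[v:v+50,u:u+66].astype(float) for f in(a,b)]; d=abs(A-B)>35; y,x=np.nonzero(d);print(d.sum(),(x.mean()+u,y.mean()+v) if len(x) else '')
```

```text
[554.28162375 -32.55751889  67.81985138] [ 1.79903085e+02 -3.17028144e-02  9.48002891e+01] [-5.14323288  1.04573796 24.96855057] [ 0.26471845  1.33927853 -0.02031097] 93.31221342086792
611 (np.float64(427.6661211129296), np.float64(240.43207855973813))
833 (np.float64(335.3205282112845), np.float64(168.46578631452581))
```

```bash
python3 -c "
from station import hand_in
print(hand_in())"
```

```text
the job is handed in; nothing more can be done
None
```

The plunger is in the bore and the cap is over both dowels, still held pressed down with about 25 N. It came to a hard stop at the expected flush height, and I handed the job in at about 22 s. I didn't get a clear final check that the other tray parts are undisturbed.

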